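Tip a coin weight out of its covered tray onto the balance

TASK

The brass coin weight lies loose under the clear cover of the blue tray. Lift the tray by its steel handle so that it tips towards its open nose, never steeper than 45 degrees, until the weight has slid down into the V stop; then lower the tray flat onto the bench, about where it stood, and let go of it. Pick the weight off the tongue and lay it flat on the balance pan, inside the black ring, leaving the two bottles and the beaker where they stand.

Things in the scene. Friction and masses are not known exactly. Their poses are not given: they have to be found in the camera images.
- tray: Loose shallow blue tray, grey walls, fixed clear cover; 164 mm long (x), 96 wide (y), about 0.45 kg. Origin: underside, mid-length; x runs from nose to handle end, z up. Floor 14 mm above the bench, cover top 26.5 mm. The cover (x -30 to +82 mm) lets nothing in. Inside, an 88 mm wide bay (x +30 to +78 mm) narrows by a funnel (walls 25 degrees off x) to a 38 mm throat (x -31 to -21 mm).
- tray_pivot (a point): Middle of the front bottom edge of the 56 mm wide bar under the nose, at tray x = -82 mm, on the bench; axes as the tray. The tray tips about this edge when its handle is lifted (rear feet at x = +70 mm). The floor is smooth: the weight starts to slide at 10 to 27 degrees of tip, depending on friction and on whether it must run along a funnel wall.
- tray_handle (a point): Middle of the tray's handle: a straight level steel bar, 10 mm diameter, along the tray's y, 60 mm free between its posts, at tray x = +66 mm, 66 mm above the underside, 36 mm above the strip beneath it. Axes as the tray. In a firm grip the bar does not turn freely between the fingers: tilt them with the tray.
- tray_pick (a point): Weight's centre once it rests in the 90 degree V stop (apex at tray x = -74 mm, walls 8 mm high): tray x = -50 mm, 16.5 mm up; axes as the tray. The tongue here is 22 mm wide, open above and at both sides, so the weight overhangs it 6 mm at +y and -y; beside it the fingers have open space down to the bench from tray x = -67 to -30 mm. V walls end 17 mm off the middle line.
- weight_center (a point): Centre of the brass coin weight, a disc 34 mm across and 5 mm thick, about 35 g, z along its axis. It starts loose on the tray's floor under the cover.
- pan (a point): Centre of the top of the balance's round flat steel pan (80 mm across, 4 mm thick), 36 mm above the bench; the axes are the balance's, z up. A black ring of 57 mm diameter is marked on it. The white balance (130 x 106 x 36 mm) is fixed to the bench; its display and keys lie 67 mm in front (-x) of the pan's centre and lower than the pan.
- drop_bottle: Clear and white bottle with a white cap, 41 mm diameter, 75 mm tall; origin at the centre of its underside. Stays where it is.
- clear_bottle: White bottle with a blue cap, 53 mm diameter, 95 mm tall; origin at the centre of its underside. Stays where it is.
- beaker_label: Glass beaker with a blue band, 63 mm diameter, 85 mm tall; origin at the centre of its underside. Stays where it is.
There are look-alikes about, which are no part of the job. Of the things that look like the part that bears pan, take the one that is nearest to the robot's base at the start.

How it is judged:
By the outcome, as a careful person would: the job done as asked, in the order asked, and still so for the second after the job is handed in, with the robot touching nothing.
It also fails if it takes over 58 s, if anything falls off the work surface, if the arm or the gripper's body presses on something with over 40 N, if the wrist force passes 120 N, or if a joint passes its speed limit or range.

ROBOT

A 6-joint arm with a two-finger parallel gripper is mounted at the origin on a cart in front of the work surface, level with it; the furniture and walls round the work are solid. World frame = base frame: x ahead of the robot, y to its left, z up, the work surface at z = 0. Lengths are in mm, angles in rad, forces in N, time in s.
With the tool pointing down it reaches from about 375 to 750 mm from the base axis. Payload 9 kg.
Tool frame: the origin (TCP) lies midway between the tips of the shut fingers; the grasp point (between the pads) lies 19 mm behind it; z points along the fingers, y is the direction in which the jaws open and shut (so a half turn about z gives the same grasp; the last joint's range is limited). The gripper opens to 85 mm and grips with 20 to 120 N. Pads are 22 mm wide; open, the fingers measure 114 mm over their backs; the gripper's body (76 mm by 85 mm) begins 54 mm behind the grasp point. The pads swing forward as they close: fully open they stand 13 mm farther back than shut.
Start: joints at [0.937, 0.104, 0.097, 1.564, 0, 1.353], TCP at [242.361, 548.906, 231.331] pointing down, gripper open.
Joint ranges: [-2.99, 2.99], [-0.84, 1.86], [-1.1, 1.16], [-1.84, 2.11], [-1.51, 1.56], [-3.14, 3.14]. Speed limits (rad/s): [2.22, 2.22, 2.57, 3.14, 3.14, 3.14].

INTERFACE

Orientations are given as a 3x3 rotation matrix whose columns are the frame's x, y, z axes.
In Python, from workcell import manip gives the robot as it stands. The module is installed in compiled form; this text tells all that it offers.
- The arm moves only by the shell command python3 -m inch 'ROWS' [FORCE]. ROWS is JSON, a list of rows, each an object of numbers: "tx", "ty", "tz": the shift along the tool's x, y, z in mm; "ax", "ay", "az": the turn, a rotation vector about the tool's x, y, z in rad; "grip": the finger opening in mm, from 0 to 85.4. In form: [{"tx": .., "ty": .., "tz": .., "ax": .., "ay": .., "az": .., "grip": ..}, ...]. A call has 1 to 12 rows; each row shifts and turns the commanded pose from where the row before left it, along the tool's axes as they then stand; what a row does not reach is not made up. A row lasts 1/12 s, in which the tool goes at most 41.7 mm and 7.16 degrees, less where a joint would pass 70% of its speed; a pose out of reach is approached as far as the arm can. A call is refused whole if a number of a shift passes 41.7 or a number of a turn 0.125, either way. A call with a gripper value outside its range is refused whole. The fingers move at their own pace and stop on an object; FORCE is the grip in N (left out, the last holds). Time passes only in rows, so rows that do not move let the fingers close. It gives the time, the measured TCP pose, the force and the opening at its end, in the units of the state.
- manip.get_obs(): the state, without advancing time (a new reading comes with each control period).
- manip.snapshot(name): name is "scene" or "top" or "wrist"; returns a dict with "frame" (420x560x3 uint8, red, green, blue), "K" (3x3 intrinsics, pixels), "position" and "orientation" of the camera in the world; the wrist camera has in their place "tool_from_camera" (4x4, takes a point from camera to tool coordinates, whose origin is the TCP and whose axes are the flange's). Camera axes: x right, y down, z forward; pixel columns grow to the right and rows downward; lengths in mm; the calibration is good to about 2 mm. The wrist camera is an equidistant fisheye: a pixel r from the principal point sees the ray r / f radians off the axis. A picture is of the moment at which its call begins: read the wrist's pose just before it. There is no depth.
- manip.sign_off(): hands the job in, once; it reports no verdict.
Trained networks look in the newest picture that a camera, given by its name, has taken for a name from the list of things; names that differ only in an ending like _2 or _b are one class to them, and where a whole thing is asked for, a point or a joint stands for the part that bears it (a point fixed in the world has none). Each returns a list of dicts, best first, with "p" (0 to 1); they miss things now and then, are a little off and sometimes report something else, mostly with a low value. They report only what shows in the picture. A call takes as long as a camera call. They do not tell look-alikes from the thing itself.
- manip.silhouettes(camera, label): "mask" (420x560 bool, what is visible of it) and "rect" ([left, top, right, bottom] in pixels, round what is visible of it).
- manip.spot_point(camera, label): "uv" ([column, row] in pixels: a listed point, or the origin of a listed thing).
The state is a dict: "t": time; "q": joint angles; "joint_vel": joint speeds; "joint_torque": joint torques, N m; "ee_pos": TCP position; "ee_rot": TCP orientation; "contact_force": force on the tool from outside, world axes, zero at the start; "ft_torque": the same for the moment, N m; "finger_gap": opening from 0.0 (shut) to 1.0 (fully open).
Only numpy, scipy, OpenCV 4.12 (cv2) and the standard library are available. Lean on these libraries where they do the work, as an engineer would, in place of code of your own. Each camera call takes 0.05 s, during which the arm holds its last target.

## Working session

There is one attempt and no reset: what is moved stays moved. The work goes in short steps, Python scripts to look and compute and a shell command to move; the robot and the scene stay as the last step left them, time stands still between calls to the robot, and variables do not carry over. Pictures are saved under pics/ and viewed, and the job is handed in when it is done.

```bash
mkdir -p pics; cat > h.py <<'E'
import numpy as np, cv2
from workcell import manip
def snap(n,f):
    s=manip.snapshot(n); cv2.imwrite('pics/'+f,cv2.cvtColor(np.asarray(s['frame']),cv2.COLOR_RGB2BGR)); return s
def plane(s,uv,z):
    K=np.array(s['K']);R=np.array(s['orientation']);p=np.array(s['position'])
    d=R@np.linalg.inv(K)@np.array([uv[0],uv[1],1.]); return p+d*(z-p[2])/d[2]
E
python3 - <<'E'
from h import *
np.set_printoptions(precision=1,suppress=True)
o=manip.get_obs();print({k:np.round(v,3).tolist() for k,v in o.items()})
Z=dict(tray_pivot=0,tray_handle=66,weight_center=16.5,pan=36,drop_bottle=0,clear_bottle=0,beaker_label=0,tray=0)
for c in ['top','scene']:
    s=snap(c,c+'0.png');print(c,np.array(s['position']),np.array(s['orientation']).tolist(),np.array(s['K']).tolist())
    for n,z in Z.items():
        for d in manip.spot_point(c,n)[:4]: print(n,round(d['p'],2),np.array(d['uv']),plane(s,d['uv'],z))
E
```

```text
{'t': 0.0, 'q': [0.937, 0.105, 0.096, 1.564, 0.0, 1.353], 'joint_vel': [-0.0, 0.0, -0.001, 0.0, 0.002, -0.001], 'joint_torque': [0.0, -55.693, 50.364, 0.017, -0.0, 0.0], 'ee_pos': [242.123, 548.612, 230.522], 'ee_rot': [[-0.915, 0.404, -0.001], [0.404, 0.915, -0.001], [0.0, -0.001, -1.0]], 'contact_force': [-1.037, -0.648, 0.442], 'ft_torque': [-0.043, -0.063, 0.047], 'finger_gap': 1.001}
top [ 283.5 -122.  1629. ] [[0.014075560320009648, -0.9833440395987524, 0.18120810795128633], [-0.9998988665625352, -0.01347389569321751, 0.00455090999753306], [-0.0020335310755235873, -0.18125383836061398, -0.9834342432673926]] [[465.8556436817987, 0.0, 273.1596569778483], [0.0, 465.8556436817987, 209.26632156512818], [0.0, 0.0, 1.0]]
tray_pivot 0.75 [192.5 249.2] [437.6 165.9   0. ]
tray_handle 0.92 [189.6 204.6] [583.8 171.1  66. ]
tray_handle 0.48 [293.2 218. ] [ 542.2 -183.3   66. ]
pan 0.91 [331.7 173.5] [ 708.  -319.2   36. ]
pan 0.91 [408.4 240.7] [ 473.7 -580.3   36. ]
pan 0.75 [198.9 144.4] [808.8 153.7  36. ]
pan 0.68 [189.4 238.2] [471.9 172.   36. ]
drop_bottle 0.53 [245.1 153.4] [788.8
[... 385 characters left out ...]
388997748451, -0.8671617437737016, -0.49789028105195854]] [[471.2579478397942, 0.0, 285.04585155189653], [0.0, 471.2579478397942, 209.2124640664811], [0.0, 0.0, 1.0]]
tray_pivot 0.74 [232.4 178.8] [658.6 274.8   0. ]
tray_pivot 0.68 [200.4 207.3] [447.5 162.3   0. ]
tray_handle 0.96 [232.6 177.9] [588.5 168.1  66. ]
tray_handle 0.45 [205.5 203.7] [414.9  69.1  66. ]
pan 0.89 [288.6 230.1] [ 548.2 -181.7   36. ]
pan 0.79 [374.7 310.7] [ 473.1 -581.8   36. ]
pan 0.75 [359.5 230.3] [ 713.6 -318.9   36. ]
pan 0.75 [284.5 169.9] [815.5 151.9  36. ]
clear_bottle 0.71 [314.5 289.4] [ 448.2 -402.8    0. ]
beaker_label 0.83 [160.6 192.6] [393.4 345.1   0. ]
tray 0.77 [218.6 200.5] [522.3 163.6   0. ]
```

View pics/top0.png

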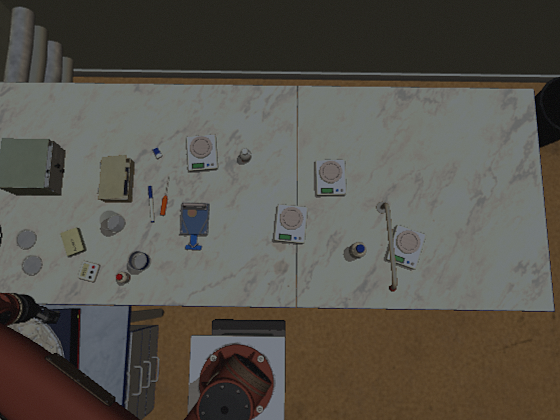

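View pics/scene0.png

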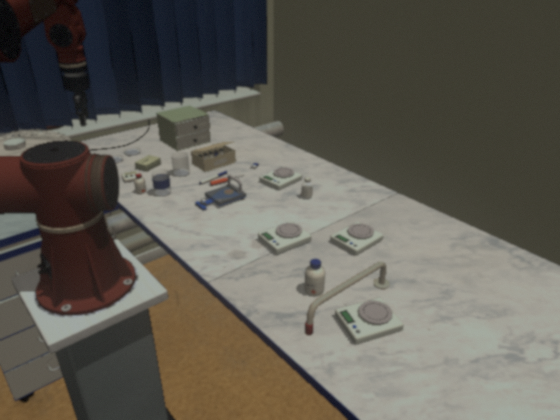

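The nearest of the four balances is the one at about (548, -182), top px (291, 217). The tray is at px (195, 225) with its handle end away from the robot, at about (586, 170). I'll move above the tray and use the wrist camera.

```bash
python3 -m inch '[{"tx":-35,"ty":-19},{"tx":-35,"ty":-19},{"tx":-35,"ty":-19},{"tx":-35,"ty":-19},{"tx":-35,"ty":-19},{"tx":-35,"ty":-19},{"tx":-35,"ty":-19},{"tx":-35,"ty":-19},{"tx":-35,"ty":-19},{"tx":-35,"ty":-19},{"tx":-35,"ty":-19},{"tx":-35,"ty":-19}]' 60
python3 -m inch '[{"az":0.124},{"az":0.124},{"az":0.124},{"az":0.124},{"az":0.124},{"az":0.124},{"az":0.124},{"az":0.124},{"az":0.1},{}]'
cat >> h.py <<'E'
def fplane(s,uv,z,o):
    K=np.array(s['K']);T=np.array(s['tool_from_camera']);R=np.array(o['ee_rot']);p=np.array(o['ee_pos'])
    a=(uv[0]-K[0,2])/K[0,0];b=(uv[1]-K[1,2])/K[1,1];r=np.hypot(a,b)+1e-12
    d=np.array([np.sin(r)*a/r,np.sin(r)*b/r,np.cos(r)])
    d=R@T[:3,:3]@d;c=p+R@T[:3,3]; return c+d*(z-c[2])/d[2]
np.set_printoptions(precision=1,suppress=True)
E
python3 - <<'E'
from h import *
o=manip.get_obs();print(o['ee_pos'],o['ee_rot'],o['q'])
s=snap('wrist','w1.png');print(s['K'],s['tool_from_camera'])
for n,z in dict(tray_pivot=0,tray_handle=66,weight_center=16.5,tray_pick=16.5).items():
    for d in manip.spot_point('wrist',n)[:3]: print(n,round(d['p'],2),np.array(d['uv']),fplane(s,d['uv'],z,o))
E
```

```text
[242.4 548.9 231.3] [[-0.9  0.4  0. ]
 [ 0.4  0.9  0. ]
 [-0.   0.  -1. ]] [ 0.9  0.1  0.1  1.6 -0.   1.4]
[[325.2   0.  283. ]
 [  0.  325.2 198.8]
 [  0.    0.    1. ]] [[   0.    -0.9   -0.3   82.6]
 [   1.     0.     0.    -0.2]
 [  -0.    -0.3    0.9 -142.2]
 [   0.     0.     0.     1. ]]
tray_pivot 0.75 [127.9 352.1] [434.1 164.2   0. ]
tray_pick 0.69 [137.8 369.9] [465.9 170.3  16.5]$[0]: bad value
$[0]: bad value
```

The rows were refused, so it probably wants every key. I'll try full rows.

```bash
python3 -m inch '[{"tx":-35,"ty":-19,"tz":0,"ax":0,"ay":0,"az":0,"grip":85}]' 60;python3 -m inch --help | head -20
```

```text
t: 1.23
ee_pos: [263.9, 520.0, 230.8]
ee_rot: [[-0.917, 0.4, -0.001], [0.4, 0.917, 0.001], [0.002, 0.001, -1.0]]
contact_force: [0.9, 0.9, 0.1]
finger_gap: 0.995invalid input: not JSON, or not a number
```

```bash
python3 -m inch '[{"tx":-35,"ty":-19,"tz":0,"ax":0,"ay":0,"az":0,"grip":85},{"tx":-35,"ty":-19,"tz":0,"ax":0,"ay":0,"az":0,"grip":85},{"tx":-35,"ty":-19,"tz":0,"ax":0,"ay":0,"az":0,"grip":85},{"tx":-35,"ty":-19,"tz":0,"ax":0,"ay":0,"az":0,"grip":85},{"tx":-35,"ty":-19,"tz":0,"ax":0,"ay":0,"az":0,"grip":85},{"tx":-35,"ty":-19,"tz":0,"ax":0,"ay":0,"az":0,"grip":85},{"tx":-35,"ty":-19,"tz":0,"ax":0,"ay":0,"az":0,"grip":85},{"tx":-35,"ty":-19,"tz":0,"ax":0,"ay":0,"az":0,"grip":85},{"tx":-35,"ty":-19,"tz":0,"ax":0,"ay":0,"az":0,"grip":85},{"tx":-35,"ty":-19,"tz":0,"ax":0,"ay":0,"az":0,"grip":85},{"tx":-35,"ty":-19,"tz":0,"ax":0,"ay":0,"az":0,"grip":85}]'
python3 -m inch '[{"tx":0,"ty":0,"tz":0,"ax":0,"ay":0,"az":0.124,"grip":85},{"tx":0,"ty":0,"tz":0,"ax":0,"ay":0,"az":0.124,"grip":85},{"tx":0,"ty":0,"tz":0,"ax":0,"ay":0,"az":0.124,"grip":85},{"tx":0,"ty":0,"tz":0,"ax":0,"ay":0,"az":0.124,"grip":85},{"tx":0,"ty":0,"tz":0,"ax":0,"ay":0,"az":0.124,"grip":85},{"tx":0,"ty":0,"tz":0,"ax":0,"ay":0,"az":0.124,"grip":85},{"tx":0,"ty":0,"tz":0,"ax":0,"ay":0,"az":0.124,"grip":85},{"tx":0,"ty":0,"tz":0,"ax":0,"ay":0,"az":0.124,"grip":85},{"tx":0,"ty":0,"tz":0,"ax":0,"ay":0,"az":0.1,"grip":85},{"tx":0,"ty":0,"tz":0,"ax":0,"ay":0,"az":0,"grip":85}]'
python3 - <<'E'
from h import *
o=manip.get_obs();print(o['ee_pos'],o['q'])
s=snap('wrist','w2.png')
for n,z in dict(tray_pivot=0,tray_handle=66,weight_center=16.5,tray_pick=16.5).items():
    for d in manip.spot_point('wrist',n)[:3]: print(n,round(d['p'],2),np.array(d['uv']),fplane(s,d['uv'],z,o))
E
```

```text
t: 2.15
ee_pos: [535.4, 168.9, 231.5]
ee_rot: [[-0.915, 0.404, 0.001], [0.404, 0.915, 0.0], [-0.0, 0.0, -1.0]]
contact_force: [1.2, 0.3, -0.6]
finger_gap: 0.996
t: 2.98
ee_pos: [534.5, 170.7, 231.3]
ee_rot: [[-0.058, 0.998, 0.0], [0.998, 0.058, 0.0], [0.0, 0.0, -1.0]]
contact_force: [-1.6, -0.3, 0.4]
finger_gap: 0.999
[534.5 170.7 231.3] [ 0.1 -0.  -0.   1.6  0.   1.6]
tray_pivot 0.73 [202.9 164.9] [438.7 163.8   0. ]
tray_pivot 0.53 [269.3 166.8] [518.7 165.3   0. ]
tray_handle 0.71 [333.7 197.6] [586.7 153.2  66. ]
tray_pick 0.58 [228.5 169.9] [472.8 163.2  16.5]
```

View pics/w2.png

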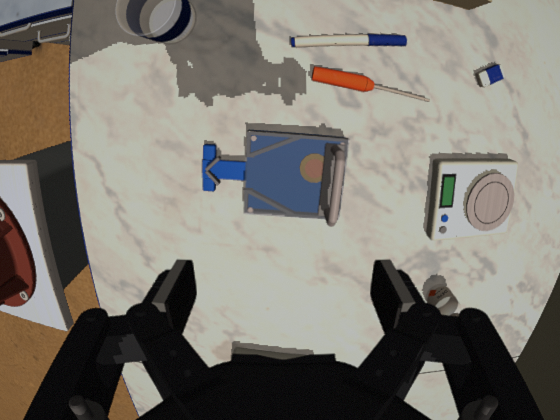

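```bash
python3 - <<'E'
import cv2
a=cv2.imread('pics/w2.png')[110:240,190:360];cv2.imwrite('pics/w2z.png',cv2.resize(a,None,fx=4.5,fy=4.5,interpolation=cv2.INTER_CUBIC))
E
```

```text
(no output)
```

View pics/w2z.png

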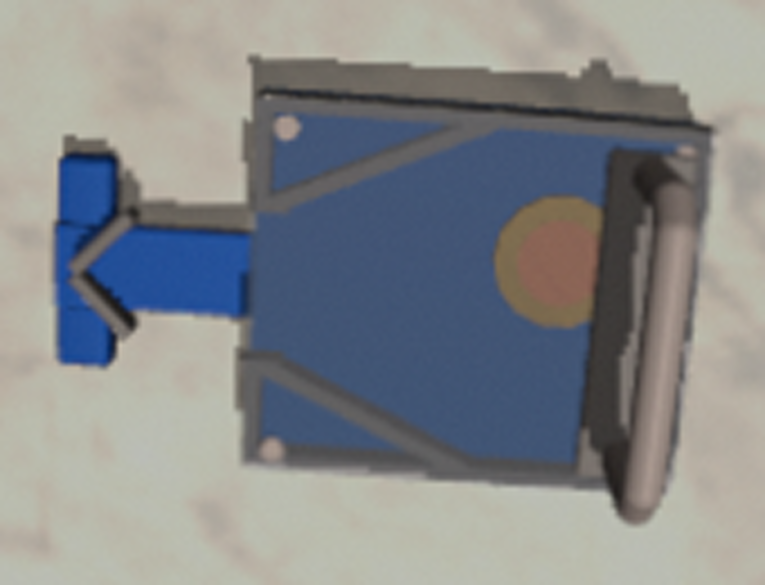

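```bash
cat > c.py <<'E'
from h import *
import sys
o=manip.get_obs();s=manip.snapshot('wrist')
f=lambda x,y,z:fplane(s,(190+x/4.5,110+y/4.5),z,o)
print('bar',f(674,190,66),f(640,508,66));print('apex',f(80,265,20));print('nose',f(58,155,8),f(58,362,8))
print('wallT',f(262,94,26.5),f(712,130,26.5),'wallB',f(245,460,26.5),f(580,486,26.5))
print('weight',f(560,262,19)); 
E
python3 c.py
```

```text
bar [587.7 200.1  66. ] [588.6 126.   66. ]
apex [449.4 163.6  20. ]
nose [440.5 189.4   8. ] [440.6 133.6   8. ]
wallT [494.7 209.7  26.5] [603.1 208.8  26.5] wallB [493.7 116.4  26.5] [579.8 114.9  26.5]
weight [569.9 171.5  19. ]
```

```bash
python3 -m inch '[{"tx":-7,"ty":18,"tz":0,"ax":0,"ay":0,"az":0.068,"grip":85},{"tx":0,"ty":18,"tz":30,"ax":0,"ay":0,"az":0,"grip":60},{"tx":0,"ty":18,"tz":30,"ax":0,"ay":0,"az":0,"grip":60},{"tx":0,"ty":0,"tz":30,"ax":0,"ay":0,"az":0,"grip":60},{"tx":0,"ty":0,"tz":30,"ax":0,"ay":0,"az":0,"grip":60},{"tx":0,"ty":0,"tz":0,"ax":0,"ay":0,"az":0,"grip":60},{"tx":0,"ty":0,"tz":0,"ax":0,"ay":0,"az":0,"grip":60}]'
python3 - <<'E'
from h import *
o=manip.get_obs();print(o['ee_pos'],o['ee_rot'])
s=snap('wrist','w3.png')
E
```

```text
t: 3.87
ee_pos: [587.6, 164.6, 110.2]
ee_rot: [[0.004, 1.0, -0.003], [1.0, -0.004, -0.0], [-0.0, -0.003, -1.0]]
contact_force: [0.2, 0.0, 1.8]
finger_gap: 0.703
[587.6 164.6 110.2] [[ 0.  1. -0.]
 [ 1. -0. -0.]
 [-0. -0. -1.]]
```

View pics/w3.png

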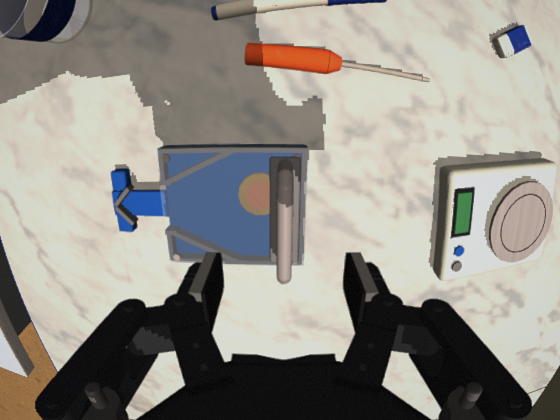

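```bash
python3 - <<'E'
from h import *
o=manip.get_obs();s=manip.snapshot('wrist')
print(fplane(s,(286,167),66,o),fplane(s,(284,278),66,o),fplane(s,(118,203),20,o))
E
```

```text
[591.1 203.2  66. ] [589.7 126.1  66. ] [450.7 164.5  20. ]
```

```bash
python3 -m inch '[{"tx":0,"ty":2,"tz":21,"ax":0,"ay":0,"az":0,"grip":60},{"tx":0,"ty":0,"tz":21,"ax":0,"ay":0,"az":0,"grip":60},{"tx":0,"ty":0,"tz":21,"ax":0,"ay":0,"az":0,"grip":60},{"tx":0,"ty":0,"tz":0,"ax":0,"ay":0,"az":0,"grip":40},{"tx":0,"ty":0,"tz":0,"ax":0,"ay":0,"az":0,"grip":20},{"tx":0,"ty":0,"tz":0,"ax":0,"ay":0,"az":0,"grip":0},{"tx":0,"ty":0,"tz":0,"ax":0,"ay":0,"az":0,"grip":0},{"tx":0,"ty":0,"tz":0,"ax":0,"ay":0,"az":0,"grip":0},{"tx":0,"ty":0,"tz":0,"ax":0,"ay":0,"az":0,"grip":0}]' 60
python3 -m inch '[{"tx":0,"ty":0,"tz":0,"ax":0,"ay":0,"az":0,"grip":0},{"tx":0,"ty":0,"tz":0,"ax":0,"ay":0,"az":0,"grip":0},{"tx":0,"ty":0,"tz":0,"ax":0,"ay":0,"az":0,"grip":0}]' 60
```

```text
t: 4.72
ee_pos: [591.8, 164.8, 51.0]
ee_rot: [[0.005, 1.0, 0.002], [1.0, -0.005, 0.0], [0.0, 0.002, -1.0]]
contact_force: [-4.8, -0.6, 8.3]
finger_gap: 0.092
t: 4.97
ee_pos: [591.9, 164.8, 51.0]
ee_rot: [[0.005, 1.0, 0.003], [1.0, -0.005, 0.0], [0.0, 0.003, -1.0]]
contact_force: [-5.3, -0.2, 8.6]
finger_gap: 0.095
```

```bash
python3 -m inch '[{"tx":0,"ty":-2.5,"tz":-7.3,"ax":-0.05,"ay":0,"az":0,"grip":0},{"tx":0,"ty":-2.5,"tz":-7.3,"ax":-0.05,"ay":0,"az":0,"grip":0},{"tx":0,"ty":-2.5,"tz":-7.3,"ax":-0.05,"ay":0,"az":0,"grip":0},{"tx":0,"ty":-2.5,"tz":-7.3,"ax":-0.05,"ay":0,"az":0,"grip":0},{"tx":0,"ty":-2.5,"tz":-7.3,"ax":-0.05,"ay":0,"az":0,"grip":0},{"tx":0,"ty":-2.5,"tz":-7.3,"ax":-0.05,"ay":0,"az":0,"grip":0},{"tx":0,"ty":0,"tz":0,"ax":0,"ay":0,"az":0,"grip":0},{"tx":0,"ty":0,"tz":0,"ax":0,"ay":0,"az":0,"grip":0}]' 80
python3 - <<'E'
from h import *
o=manip.get_obs();a=np.arcsin(o['ee_rot'][0][2]);c,s=np.cos(a),np.sin(a)
for A,B in((149.8,51),(147.6,47)):print(a,'expect',442+A*c-B*s,A*s+B*c)
snap('wrist','w4.png')
E
```

```text
t: 5.63
ee_pos: [570.2, 164.9, 90.5]
ee_rot: [[0.005, 0.955, 0.296], [1.0, -0.005, -0.001], [0.0, 0.296, -0.955]]
contact_force: [0.2, 0.4, -5.6]
finger_gap: 0.083
0.30028232188269166 expect 570.0116170099551 93.02723209091289
0.30028232188269166 expect 569.0932199967497 88.55548221797328
```

View pics/w4.png

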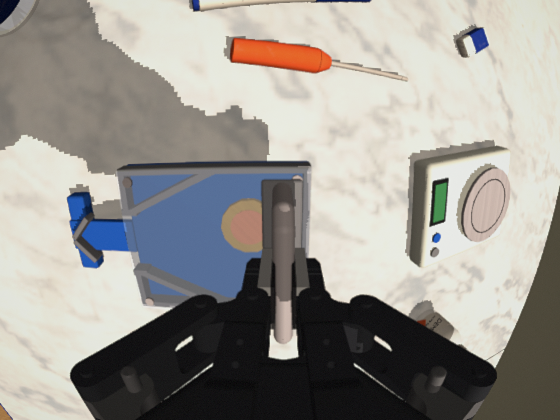

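The tray is tipping cleanly at about 17°, and the weight is still near px (245, 225). I'll tip further.

```bash
python3 -m inch '[{"tx":0,"ty":-2.5,"tz":-7.3,"ax":-0.05,"ay":0,"az":0,"grip":0},{"tx":0,"ty":-2.5,"tz":-7.3,"ax":-0.05,"ay":0,"az":0,"grip":0},{"tx":0,"ty":-2.5,"tz":-7.3,"ax":-0.05,"ay":0,"az":0,"grip":0},{"tx":0,"ty":-2.5,"tz":-7.3,"ax":-0.05,"ay":0,"az":0,"grip":0},{"tx":0,"ty":-2.5,"tz":-7.3,"ax":-0.05,"ay":0,"az":0,"grip":0},{"tx":0,"ty":0,"tz":0,"ax":0,"ay":0,"az":0,"grip":0},{"tx":0,"ty":0,"tz":0,"ax":0,"ay":0,"az":0,"grip":0},{"tx":0,"ty":0,"tz":0,"ax":0,"ay":0,"az":0,"grip":0},{"tx":0,"ty":0,"tz":0,"ax":0,"ay":0,"az":0,"grip":0},{"tx":0,"ty":0,"tz":0,"ax":0,"ay":0,"az":0,"grip":0},{"tx":0,"ty":0,"tz":0,"ax":0,"ay":0,"az":0,"grip":0}]'
python3 - <<'E'
from h import *
snap('wrist','w5.png')
E
```

```text
t: 6.6
ee_pos: [545.2, 164.7, 118.1]
ee_rot: [[0.005, 0.853, 0.521], [1.0, -0.005, -0.003], [-0.0, 0.521, -0.853]]
contact_force: [-0.0, 0.8, -4.7]
finger_gap: 0.079
```

View pics/w5.png

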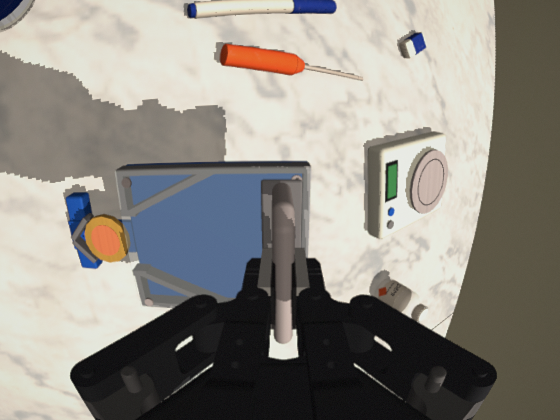

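The weight sits in the V stop at px (107, 238). Lowering.

```bash
python3 -m inch '[{"tx":0,"ty":2.1,"tz":7.4,"ax":0.05,"ay":0,"az":0,"grip":0},{"tx":0,"ty":2.1,"tz":7.4,"ax":0.05,"ay":0,"az":0,"grip":0},{"tx":0,"ty":2.1,"tz":7.4,"ax":0.05,"ay":0,"az":0,"grip":0},{"tx":0,"ty":2.1,"tz":7.4,"ax":0.05,"ay":0,"az":0,"grip":0},{"tx":0,"ty":2.1,"tz":7.4,"ax":0.05,"ay":0,"az":0,"grip":0},{"tx":0,"ty":2.1,"tz":7.4,"ax":0.05,"ay":0,"az":0,"grip":0},{"tx":0,"ty":2.1,"tz":7.4,"ax":0.05,"ay":0,"az":0,"grip":0},{"tx":0,"ty":2.1,"tz":7.4,"ax":0.05,"ay":0,"az":0,"grip":0}]'
python3 -m inch '[{"tx":0,"ty":1.1,"tz":3.7,"ax":0.025,"ay":0,"az":0,"grip":0},{"tx":0,"ty":1.1,"tz":3.7,"ax":0.025,"ay":0,"az":0,"grip":0},{"tx":0,"ty":1.1,"tz":3.7,"ax":0.025,"ay":0,"az":0,"grip":0},{"tx":0,"ty":1.1,"tz":3.7,"ax":0.025,"ay":0,"az":0,"grip":0},{"tx":0,"ty":1.1,"tz":3.7,"ax":0.025,"ay":0,"az":0,"grip":0},{"tx":0,"ty":0,"tz":0,"ax":0,"ay":0,"az":0,"grip":0},{"tx":0,"ty":0,"tz":0,"ax":0,"ay":0,"az":0,"grip":0}]'
```

```text
t: 7.32
ee_pos: [583.2, 164.7, 69.6]
ee_rot: [[0.005, 0.989, 0.148], [1.0, -0.005, -0.001], [0.0, 0.148, -0.989]]
contact_force: [0.1, 1.0, -3.9]
finger_gap: 0.081
t: 7.9
ee_pos: [590.1, 164.6, 51.6]
ee_rot: [[0.005, 1.0, 0.026], [1.0, -0.005, -0.0], [-0.0, 0.026, -1.0]]
contact_force: [0.5, 0.9, -4.2]
finger_gap: 0.079
```

```bash
python3 -m inch '[{"tx":0,"ty":1.1,"tz":1.9,"ax":0.013,"ay":0,"az":0,"grip":0},{"tx":0,"ty":0.6,"tz":1.9,"ax":0.013,"ay":0,"az":0,"grip":0},{"tx":0,"ty":0,"tz":0,"ax":0,"ay":0,"az":0,"grip":0},{"tx":0,"ty":0,"tz":0,"ax":0,"ay":0,"az":0,"grip":0}]'
python3 - <<'E'
from h import *
snap('wrist','w6.png')
E
```

```text
t: 8.23
ee_pos: [592.5, 164.9, 51.0]
ee_rot: [[0.005, 1.0, 0.002], [1.0, -0.005, 0.0], [0.0, 0.002, -1.0]]
contact_force: [-4.8, 0.5, 10.0]
finger_gap: 0.086
```

View pics/w6.png

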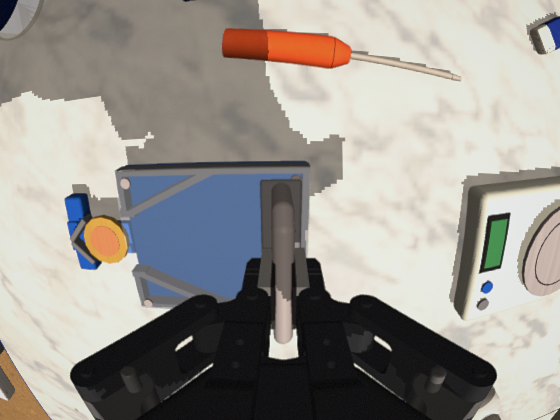

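```bash
python3 -m inch '[{"tx":0,"ty":0,"tz":-3,"ax":0,"ay":0,"az":0,"grip":20},{"tx":0,"ty":0,"tz":0,"ax":0,"ay":0,"az":0,"grip":50},{"tx":0,"ty":0,"tz":0,"ax":0,"ay":0,"az":0,"grip":50},{"tx":0,"ty":0,"tz":0,"ax":0,"ay":0,"az":0,"grip":50},{"tx":0,"ty":0,"tz":-15,"ax":0,"ay":0,"az":0,"grip":50},{"tx":0,"ty":0,"tz":-35,"ax":0,"ay":0,"az":0,"grip":50},{"tx":0,"ty":0,"tz":-40,"ax":0,"ay":0,"az":0,"grip":50},{"tx":0,"ty":-36,"tz":-20,"ax":0,"ay":0,"az":0.124,"grip":65}]'
python3 -m inch '[{"tx":0,"ty":0,"tz":0,"ax":0,"ay":0,"az":0,"grip":65},{"tx":0,"ty":0,"tz":0,"ax":0,"ay":0,"az":0,"grip":65}]'
python3 - <<'E'
from h import *
o=manip.get_obs();print(o['ee_pos'],o['q'])
s=snap('wrist','w7.png')
for n in('tray_pick','weight_center'):
  for d in manip.spot_point('wrist',n)[:2]:print(n,d['p'],np.array(d['uv']),fplane(s,d['uv'],17,o))
E
```

```text
t: 8.95
ee_pos: [560.6, 164.1, 164.9]
ee_rot: [[0.128, 0.992, 0.005], [0.992, -0.128, 0.0], [0.001, 0.005, -1.0]]
contact_force: [1.6, 0.0, 2.0]
finger_gap: 0.713
t: 9.12
ee_pos: [555.5, 165.1, 163.1]
ee_rot: [[0.128, 0.992, 0.002], [0.992, -0.128, 0.0], [0.001, 0.002, -1.0]]
contact_force: [-0.2, -0.1, -0.1]
finger_gap: 0.76
[555.5 165.1 163.1] [ 0.1  0.  -0.1  1.4  0.   1.8]
tray_pick 0.94 [199.5 195.5] [475.5 163.5  17. ]
weight_center 0.86 [201.4 192.9] [477.9 165.8  17. ]
weight_center 0.74 [468.  291.4] [763.7   1.9  17. ]
```

View pics/w7.png

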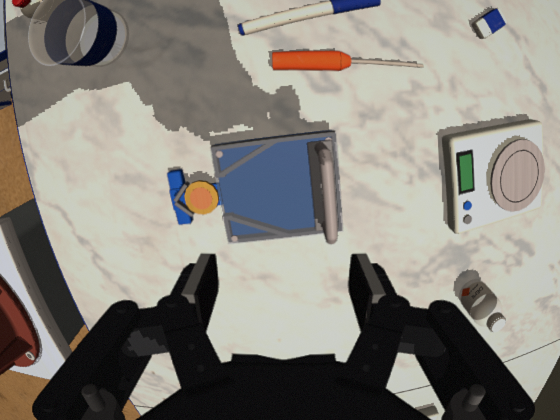

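```bash
python3 -m inch '[{"tx":0,"ty":0,"tz":0,"ax":0,"ay":0,"az":-0.121,"grip":65},{"tx":0,"ty":0,"tz":0,"ax":0,"ay":0,"az":-0.121,"grip":60},{"tx":0,"ty":0,"tz":0,"ax":0,"ay":0,"az":-0.121,"grip":60},{"tx":0,"ty":0,"tz":0,"ax":0,"ay":0,"az":-0.121,"grip":60},{"tx":0,"ty":0,"tz":0,"ax":0,"ay":0,"az":-0.121,"grip":60},{"tx":0,"ty":0,"tz":0,"ax":0,"ay":0,"az":-0.121,"grip":60},{"tx":0,"ty":0,"tz":0,"ax":0,"ay":0,"az":-0.121,"grip":60},{"tx":0,"ty":0,"tz":0,"ax":0,"ay":0,"az":-0.121,"grip":60},{"tx":0,"ty":0,"tz":0,"ax":0,"ay":0,"az":-0.121,"grip":60},{"tx":0,"ty":0,"tz":0,"ax":0,"ay":0,"az":-0.121,"grip":60},{"tx":0,"ty":0,"tz":0,"ax":0,"ay":0,"az":-0.121,"grip":60},{"tx":0,"ty":0,"tz":0,"ax":0,"ay":0,"az":-0.121,"grip":60}]'
python3 -m inch '[{"tx":0,"ty":0,"tz":0,"ax":0,"ay":0,"az":-0.121,"grip":60},{"tx":0,"ty":0,"tz":0,"ax":0,"ay":0,"az":-0.121,"grip":60},{"tx":26,"ty":0,"tz":0,"ax":0,"ay":0,"az":0,"grip":60},{"tx":26,"ty":0,"tz":20,"ax":0,"ay":0,"az":0,"grip":60},{"tx":26,"ty":0,"tz":20,"ax":0,"ay":0,"az":0,"grip":60},{"tx":0,"ty":0,"tz":20,"ax":0,"ay":0,"az":0,"grip":60},{"tx":0,"ty":0,"tz":0,"ax":0,"ay":0,"az":0,"grip":60},{"tx":0,"ty":0,"tz":0,"ax":0,"ay":0,"az":0,"grip":60}]'
python3 - <<'E'
from h import *
o=manip.get_obs();print(o['ee_pos'],o['q'])
s=snap('wrist','w8.png')
for n in('tray_pick','weight_center'):
  for d in manip.spot_point('wrist',n)[:2]:print(n,d['p'],np.array(d['uv']),fplane(s,d['uv'],17,o))
E
```

```text
t: 10.27
ee_pos: [555.0, 164.6, 159.3]
ee_rot: [[-0.971, 0.239, -0.004], [0.239, 0.971, -0.0], [0.004, -0.001, -1.0]]
contact_force: [-1.2, 0.6, 0.1]
finger_gap: 0.697
t: 10.93
ee_pos: [476.4, 165.1, 99.9]
ee_rot: [[-1.0, 0.005, -0.004], [0.005, 1.0, -0.0], [0.004, -0.0, -1.0]]
contact_force: [-0.3, 0.1, 0.1]
finger_gap: 0.701
[476.4 165.1  99.9] [ 0.1 -0.2 -0.4  1.3  0.   0.1]
tray_pick 0.5 [276.9 250.5] [512.4 160.   17. ]
weight_center 0.68 [278.  204.6] [474.4 161.2  17. ]
```

View pics/w8.png

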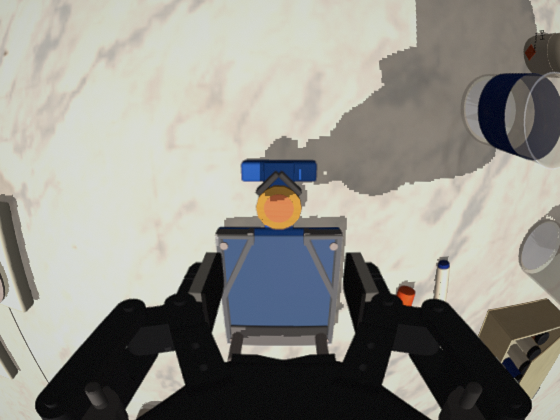

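```bash
python3 -m inch '[{"tx":-1,"ty":-2.3,"tz":30,"ax":0,"ay":0,"az":0,"grip":60},{"tx":0,"ty":0,"tz":30,"ax":0,"ay":0,"az":0,"grip":60},{"tx":0,"ty":0,"tz":15,"ax":0,"ay":0,"az":0,"grip":60},{"tx":0,"ty":0,"tz":0,"ax":0,"ay":0,"az":0,"grip":60},{"tx":0,"ty":0,"tz":0,"ax":0,"ay":0,"az":0,"grip":60}]' 40
python3 - <<'E'
from h import *
o=manip.get_obs();print(o['ee_pos'])
s=snap('wrist','w9.png')
E
```

```text
t: 11.5
ee_pos: [478.5, 162.9, 26.9]
ee_rot: [[-1.0, 0.006, -0.001], [0.006, 1.0, 0.0], [0.001, 0.0, -1.0]]
contact_force: [0.1, -0.1, 0.1]
finger_gap: 0.703
[478.5 162.9  26.9]
```

View pics/w9.png

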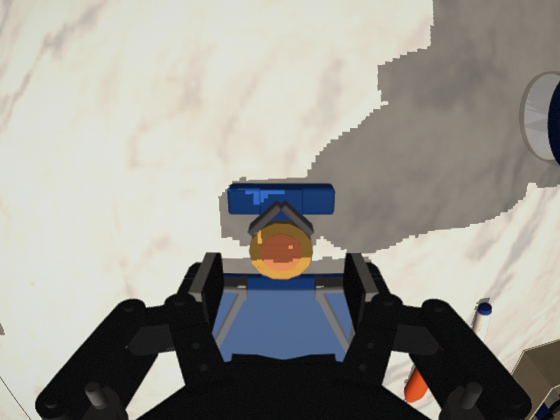

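```bash
python3 - <<'E'
from h import *
o=manip.get_obs();s=manip.snapshot('wrist')
print(fplane(s,(281,249),19,o),fplane(s,(281,280),26.5,o),fplane(s,(281,208),20,o))
E
python3 -m inch '[{"tx":0,"ty":0,"tz":12,"ax":0,"ay":0,"az":0,"grip":55},{"tx":0,"ty":0,"tz":10,"ax":0,"ay":0,"az":0,"grip":55},{"tx":0,"ty":0,"tz":0,"ax":0,"ay":0,"az":0,"grip":55},{"tx":0,"ty":0,"tz":0,"ax":0,"ay":0,"az":0,"grip":55}]' 40
```

```text
[475.7 161.7  19. ] [490.2 161.6  26.5] [452.4 161.9  20. ]
t: 11.93
ee_pos: [477.3, 162.9, 3.5]
ee_rot: [[-1.0, 0.006, -0.003], [0.006, 1.0, -0.0], [0.003, -0.0, -1.0]]
contact_force: [0.7, -0.6, -0.2]
finger_gap: 0.642
```

```bash
python3 -m inch '[{"tx":0,"ty":-0.5,"tz":1.5,"ax":0,"ay":0,"az":0,"grip":50},{"tx":0,"ty":0,"tz":0,"ax":0,"ay":0,"az":0,"grip":44},{"tx":0,"ty":0,"tz":0,"ax":0,"ay":0,"az":0,"grip":40},{"tx":0,"ty":0,"tz":0,"ax":0,"ay":0,"az":0,"grip":36},{"tx":0,"ty":0,"tz":0,"ax":0,"ay":0,"az":0,"grip":32},{"tx":0,"ty":0,"tz":0,"ax":0,"ay":0,"az":0,"grip":28},{"tx":0,"ty":0,"tz":0,"ax":0,"ay":0,"az":0,"grip":28},{"tx":0,"ty":0,"tz":0,"ax":0,"ay":0,"az":0,"grip":28}]' 40
python3 - <<'E'
from h import *
s=snap('wrist','w10.png')
E
```

```text
t: 12.6
ee_pos: [478.4, 162.4, 3.4]
ee_rot: [[-1.0, 0.006, -0.0], [0.006, 1.0, -0.0], [0.0, -0.0, -1.0]]
contact_force: [-1.9, -1.2, 5.0]
finger_gap: 0.367
```

View pics/w10.png

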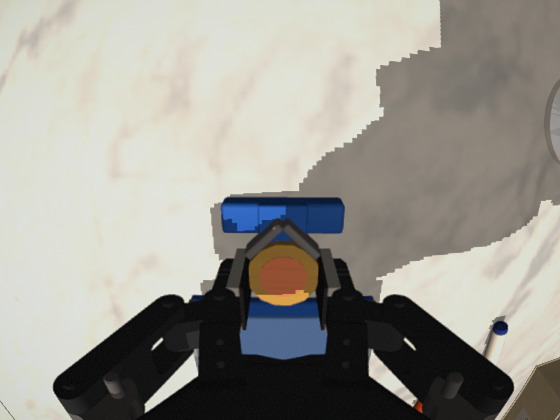

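```bash
python3 -m inch '[{"tx":0,"ty":0,"tz":-5,"ax":0,"ay":0,"az":0,"grip":28},{"tx":0,"ty":0,"tz":-5,"ax":0,"ay":0,"az":0,"grip":28},{"tx":0,"ty":0,"tz":-10,"ax":0,"ay":0,"az":0,"grip":28},{"tx":0,"ty":0,"tz":-20,"ax":0,"ay":0,"az":0,"grip":28},{"tx":0,"ty":0,"tz":-30,"ax":0,"ay":0,"az":0,"grip":28},{"tx":0,"ty":0,"tz":-30,"ax":0,"ay":0,"az":0,"grip":28},{"tx":0,"ty":0,"tz":0,"ax":0,"ay":0,"az":0,"grip":28}]' 40
python3 - <<'E'
from h import *
s=snap('wrist','w11.png')
E
```

```text
t: 13.23
ee_pos: [481.3, 162.9, 109.7]
ee_rot: [[-1.0, 0.006, 0.007], [0.006, 1.0, 0.001], [-0.007, 0.001, -1.0]]
contact_force: [1.0, 0.1, -0.8]
finger_gap: 0.368
```

View pics/w11.png

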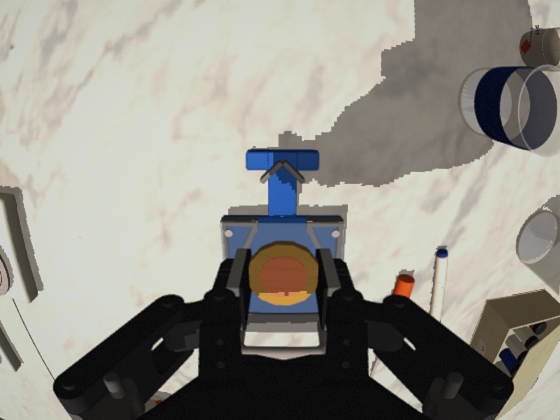

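```bash
python3 -m inch '[{"tx":-4,"ty":-18,"tz":0,"ax":0,"ay":0,"az":0,"grip":28},{"tx":-6,"ty":-32,"tz":0,"ax":0,"ay":0,"az":0,"grip":28},{"tx":-6,"ty":-32,"tz":0,"ax":0,"ay":0,"az":0,"grip":28},{"tx":-6,"ty":-32,"tz":0,"ax":0,"ay":0,"az":0,"grip":28},{"tx":-6,"ty":-32,"tz":0,"ax":0,"ay":0,"az":0,"grip":28},{"tx":-6,"ty":-32,"tz":0,"ax":0,"ay":0,"az":0,"grip":28},{"tx":-6,"ty":-32,"tz":0,"ax":0,"ay":0,"az":0,"grip":28},{"tx":-6,"ty":-32,"tz":0,"ax":0,"ay":0,"az":0,"grip":28},{"tx":-6,"ty":-32,"tz":0,"ax":0,"ay":0,"az":0,"grip":28},{"tx":-6,"ty":-32,"tz":0,"ax":0,"ay":0,"az":0,"grip":28},{"tx":-6,"ty":-32,"tz":0,"ax":0,"ay":0,"az":0,"grip":28},{"tx":0,"ty":-7,"tz":0,"ax":0,"ay":0,"az":0,"grip":28}]' 40
python3 -m inch '[{"tx":0,"ty":0,"tz":0,"ax":0,"ay":0,"az":0,"grip":28},{"tx":0,"ty":0,"tz":0,"ax":0,"ay":0,"az":0,"grip":28}]'
python3 - <<'E'
from h import *
o=manip.get_obs()
s=snap('wrist','w12.png')
for n,z in(('pan',36),('weight_center',115)):
  for d in manip.spot_point('wrist',n)[:3]:print(n,d['p'],np.array(d['uv']),fplane(s,d['uv'],z,o))
E
```

```text
t: 14.28
ee_pos: [540.3, -187.0, 102.2]
ee_rot: [[-1.0, 0.009, -0.001], [0.009, 1.0, -0.001], [0.001, -0.001, -1.0]]
contact_force: [0.5, -0.1, -0.7]
finger_gap: 0.368
t: 14.45
ee_pos: [539.6, -182.3, 102.2]
ee_rot: [[-1.0, 0.006, -0.002], [0.006, 1.0, 0.001], [0.002, 0.001, -1.0]]
contact_force: [0.1, 0.4, -0.5]
finger_gap: 0.37
pan 0.73 [290.6 231.8] [ 552.1 -177.2   36. ]
pan 0.7 [156.1 376.1] [ 718.  -313.3   36. ]
pan 0.69 [520.8 385.8] [798.1 139.3  36. ]
weight_center 0.86 [283.3 272.6] [ 537.  -182.4  115. ]
```

View pics/w12.png

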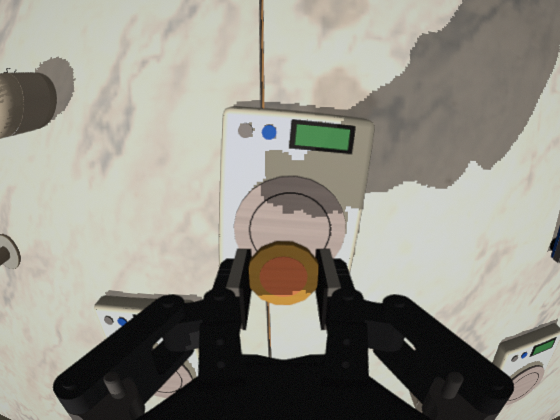

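```bash
python3 - <<'E'
from h import *
o=manip.get_obs();s=manip.snapshot('wrist')
f=lambda u,v:fplane(s,(u,v),36,o)
print(f(290,192)+[28.5,0,0],f(290,176)+[40,0,0],f(234,230),f(347,230),f(249,230),f(332,230))
t=manip.snapshot('top');print([plane(t,d['uv'],36) for d in manip.spot_point('top','pan')[:4]])
E
```

```text
[ 551.8 -176.8   36. ] [ 552.2 -176.8   36. ] [ 551.3 -216.4   36. ] [ 551.8 -136.    36. ] [ 551.3 -205.6   36. ] [ 551.7 -146.9   36. ]
[array([ 710. , -326.7,   36. ]), array([ 480.7, -568.6,   36. ]), array([ 543.7, -188.3,   36. ])]
```

```bash
python3 -m inch '[{"tx":-7.4,"ty":3,"tz":15,"ax":0,"ay":0,"az":0,"grip":28},{"tx":-7.4,"ty":2.9,"tz":20,"ax":0,"ay":0,"az":0,"grip":28},{"tx":0,"ty":0,"tz":10,"ax":0,"ay":0,"az":0,"grip":28},{"tx":0,"ty":0,"tz":8,"ax":0,"ay":0,"az":0,"grip":28},{"tx":0,"ty":0,"tz":5,"ax":0,"ay":0,"az":0,"grip":28},{"tx":0,"ty":0,"tz":0,"ax":0,"ay":0,"az":0,"grip":28},{"tx":0,"ty":0,"tz":0,"ax":0,"ay":0,"az":0,"grip":28},{"tx":0,"ty":0,"tz":0,"ax":0,"ay":0,"az":0,"grip":28}]'
python3 - <<'E'
from h import *
o=manip.get_obs()
s=snap('wrist','w13.png')
for n,z in(('pan',36),('weight_center',58)):
  for d in manip.spot_point('wrist',n)[:1]:print(n,d['p'],np.array(d['uv']),fplane(s,d['uv'],z,o))
E
```

```text
t: 15.42
ee_pos: [555.3, -177.5, 45.7]
ee_rot: [[-1.0, 0.006, 0.0], [0.006, 1.0, -0.001], [-0.0, -0.001, -1.0]]
contact_force: [-0.4, -0.2, -0.1]
finger_gap: 0.368
pan 0.85 [281.7 248.6] [ 551.8 -178.4   36. ]
weight_center 0.81 [282.4 273.1] [ 553.3 -178.    58. ]
```

View pics/w13.png

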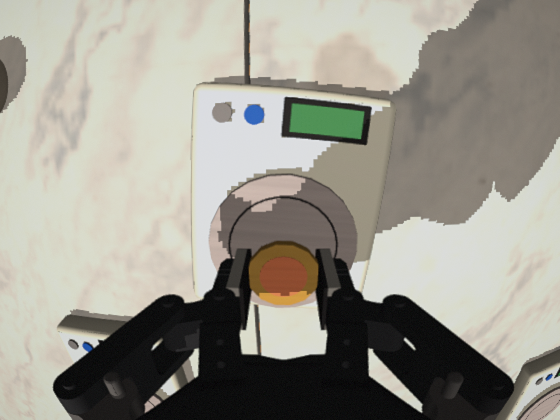

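```bash
M='x'; python3 -m inch '[{"tx":1,"ty":0,"tz":5,"ax":0,"ay":0,"az":0,"grip":28},{"tx":0,"ty":0,"tz":5,"ax":0,"ay":0,"az":0,"grip":28},{"tx":0,"ty":0,"tz":0,"ax":0,"ay":0,"az":0,"grip":28},{"tx":0,"ty":0,"tz":0,"ax":0,"ay":0,"az":0,"grip":28},{"tx":0,"ty":0,"tz":0,"ax":0,"ay":0,"az":0,"grip":28}]'
python3 -m inch '[{"tx":0,"ty":0,"tz":2,"ax":0,"ay":0,"az":0,"grip":28},{"tx":0,"ty":0,"tz":0,"ax":0,"ay":0,"az":0,"grip":28},{"tx":0,"ty":0,"tz":0,"ax":0,"ay":0,"az":0,"grip":28}]'
```

```text
t: 15.98
ee_pos: [554.2, -177.4, 35.5]
ee_rot: [[-1.0, 0.006, -0.0], [0.006, 1.0, -0.001], [0.0, -0.001, -1.0]]
contact_force: [-2.3, 0.9, 9.9]
finger_gap: 0.369
t: 16.23
ee_pos: [554.3, -177.3, 35.4]
ee_rot: [[-1.0, 0.006, 0.0], [0.006, 1.0, -0.001], [-0.0, -0.001, -1.0]]
contact_force: [-10.6, 4.4, 27.3]
finger_gap: 0.372
```

```bash
python3 -m inch '[{"tx":0,"ty":0,"tz":-2.5,"ax":0,"ay":0,"az":0,"grip":28},{"tx":0,"ty":0,"tz":0,"ax":0,"ay":0,"az":0,"grip":28},{"tx":0,"ty":0,"tz":0,"ax":0,"ay":0,"az":0,"grip":31},{"tx":0,"ty":0,"tz":0,"ax":0,"ay":0,"az":0,"grip":33},{"tx":0,"ty":0,"tz":0,"ax":0,"ay":0,"az":0,"grip":35},{"tx":0,"ty":0,"tz":0,"ax":0,"ay":0,"az":0,"grip":36},{"tx":0,"ty":0,"tz":0,"ax":0,"ay":0,"az":0,"grip":37},{"tx":0,"ty":0,"tz":0,"ax":0,"ay":0,"az":0,"grip":37},{"tx":0,"ty":0,"tz":0,"ax":0,"ay":0,"az":0,"grip":37}]' 20
python3 - <<'E'
from h import *
s=snap('wrist','w14.png')
E
```

```text
t: 16.98
ee_pos: [553.9, -177.0, 35.0]
ee_rot: [[-1.0, 0.006, -0.001], [0.006, 1.0, 0.0], [0.001, 0.0, -1.0]]
contact_force: [0.4, -0.9, 1.5]
finger_gap: 0.432
```

View pics/w14.png

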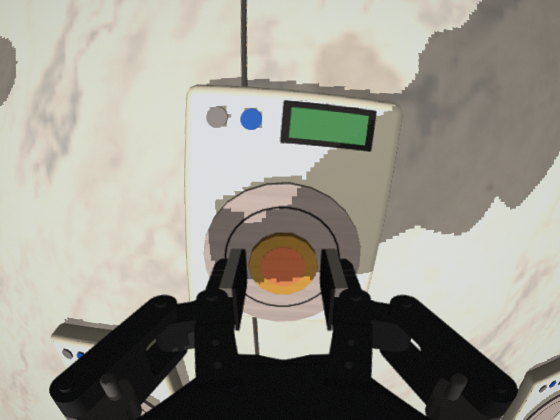

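Released. The weight lies inside the ring at px (285, 263). I'll open slightly and retreat upwards.

```bash
python3 -m inch '[{"tx":0,"ty":0,"tz":-1,"ax":0,"ay":0,"az":0,"grip":42},{"tx":0,"ty":0,"tz":0,"ax":0,"ay":0,"az":0,"grip":46},{"tx":0,"ty":0,"tz":-10,"ax":0,"ay":0,"az":0,"grip":50},{"tx":0,"ty":0,"tz":-20,"ax":0,"ay":0,"az":0,"grip":50},{"tx":0,"ty":0,"tz":-35,"ax":0,"ay":0,"az":0,"grip":60},{"tx":0,"ty":0,"tz":-40,"ax":0,"ay":0,"az":0,"grip":60},{"tx":15,"ty":0,"tz":-30,"ax":0,"ay":0,"az":0,"grip":60},{"tx":30,"ty":0,"tz":0,"ax":0,"ay":0,"az":0,"grip":60},{"tx":0,"ty":0,"tz":0,"ax":0,"ay":0,"az":0,"grip":60},{"tx":0,"ty":0,"tz":0,"ax":0,"ay":0,"az":0,"grip":60}]'
python3 - <<'E'
from h import *
o=manip.get_obs()
s=snap('wrist','w15.png');t=snap('top','top1.png');snap('scene','scene1.png')
for n,z in(('pan',36),('weight_center',38)):
  for d in manip.spot_point('wrist',n)[:1]:print(n,d['p'],np.array(d['uv']),fplane(s,d['uv'],z,o))
a=cv2.imread('pics/w15.png')[120:300,190:390];cv2.imwrite('pics/w15z.png',cv2.resize(a,None,fx=3,fy=3,interpolation=2))
a=cv2.imread('pics/top1.png')[130:290,80:380];cv2.imwrite('pics/top1z.png',cv2.resize(a,None,fx=2.6,fy=2.6,interpolation=2))
E
```

```text
t: 17.87
ee_pos: [508.6, -176.9, 172.6]
ee_rot: [[-1.0, 0.007, 0.0], [0.007, 1.0, -0.001], [-0.0, -0.001, -1.0]]
contact_force: [0.7, -0.6, -0.3]
finger_gap: 0.697
pan 0.92 [491.4 367.6] [798.2 143.   36. ]
weight_center 0.97 [285.  226.8] [ 547.4 -175.6   38. ]
```

View pics/w15z.png

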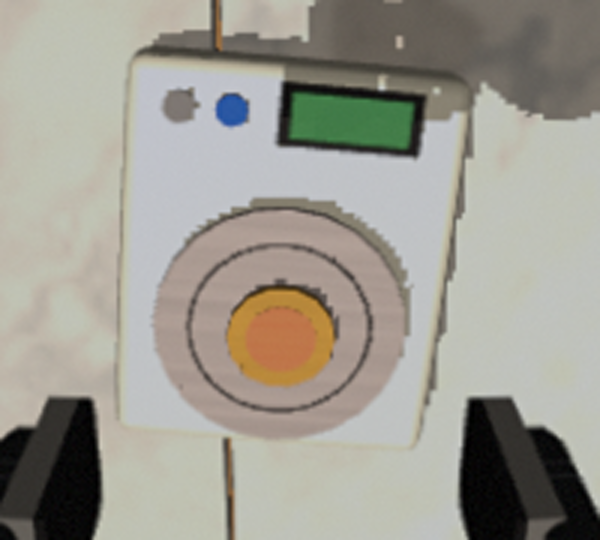

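View pics/top1z.png

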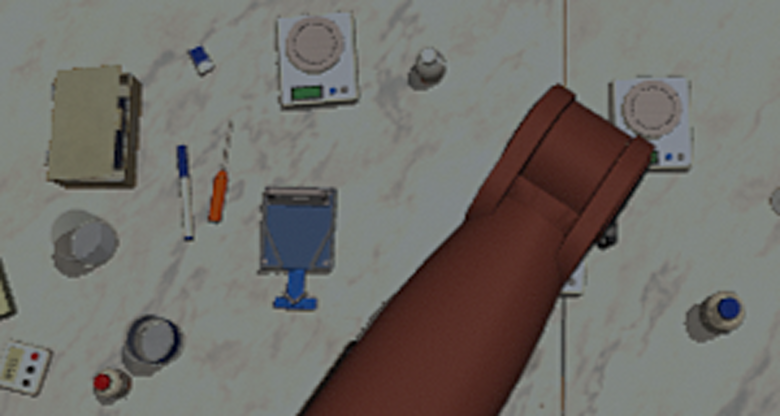

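The weight lies flat inside the ring, about 3 mm off centre. The tray stands back in place and the gripper is clear.

```bash
python3 -c "
from workcell import manip
print(manip.sign_off())"
```

```text
the job is handed in; nothing more can be done
None
```

The weight lies flat on the pan of the nearest balance, inside the black ring and about 3 mm off centre. I handed the job in at about 18 s of robot time, with the gripper open and clear.

- **Tray:** I lifted it by the handle to about 31 degrees. The weight slid into the V stop, and I lowered the tray flat where it had stood and let go.
- **Weight:** I picked it off the tongue and carried it over the balance at about (550, -177). The fingertips reached the pan first, so I let the weight drop an estimated 10 mm between the fingers instead of setting it down. During that approach I pressed the tips on the pan with about 27 N, then backed off before opening.
- **Last checks:**
  - The wrist camera showed the weight flat inside the ring.
  - The top camera showed the tray flat in place and the bottles and beaker apparently where they started. I judged these by eye and did not measure them.
- **Disagreements:**
  - The top, scene and wrist cameras placed the pan up to about 13 mm apart. I used the wrist camera.
  - In the last wrist picture the pan detector reported another balance, so I judged the placing by eye from that picture.

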